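# Stand the fallen reagent bottle up and hold it over the code reader

### The job

The white reagent bottle with the red cap has fallen over: stand it upright on the bench and let go of it for a moment. Then pick it up, lift it over the tube rack to the code reader on the other side, and finish while still holding it there: still and upright, its base centred about one centimetre above the reader's square window with its sides parallel to the window's, never touching the reader. Do not knock the rack, the tubes or anything else standing about.

Things in the scene. Friction and masses are not known exactly. Their poses are not given: they have to be found in the camera images.
- bottle_mid (a point): Centre of the fallen bottle, 47.5 mm from its underside. White, 95 mm tall: square body 40 x 40 x 66 mm with blue band, 6 mm neck (24 mm dia), round red cap 26 mm dia x 23 mm. 0.10 to 0.20 kg. z axis runs from base to cap; x, y square to the flat sides. Starts lying on a flat side, centre 20 mm up, cap pointing to the robot's left (+y, within 25 degrees), on either side of the rack
- bottle_base (a point): Centre of the underside of the bottle's base, same axes as bottle_mid
- bottle: The whole bottle; origin and axes as bottle_base
- reader: Base-code reader fixed on the bench on the other side of the rack from the bottle: flat white box 150 (its x) x 120 (its y) x 40 mm tall with a black top; origin at the centre of its underside, z up
- reader_window (a point): Centre of the reader's square green glass window (56 x 56 mm, orange frame, sides along its x and y, flush with the reader's top, 40 mm above the bench). z up; the reader stands turned by up to about 0.4 rad
- rack: Dark steel tube rack fixed on the bench between bottle and reader: block 300 (its x, pointing roughly away from the robot) x 80 (its y) x 65 mm tall; origin at the centre of its underside, z up
- tube0: Capped sample tube standing loose in a rack hole, red cap, 95 mm long, 15 mm across the cap; origin at its lower end, 15 mm above the bench, so its top is 110 mm above the bench
- tube1: Capped sample tube standing loose in a rack hole, blue cap, 95 mm long, 15 mm across the cap; origin at its lower end, 15 mm above the bench, so its top is 110 mm above the bench
- tube2: Capped sample tube standing loose in a rack hole, green cap, 95 mm long, 15 mm across the cap; origin at its lower end, 15 mm above the bench, so its top is 110 mm above the bench
- tube3: Capped sample tube standing loose in a rack hole, yellow cap, 95 mm long, 15 mm across the cap; origin at its lower end, 15 mm above the bench, so its top is 110 mm above the bench
- bottle_green: Bystander: like the fallen bottle but upright, with green cap and yellow band; origin at the centre of its underside
- bottle_black: Bystander: like the fallen bottle but upright, with black cap and green band; origin at the centre of its underside
- specimen: Bystander: jar with yellow lid, 60 mm diameter, 70 mm tall; origin at the centre of its underside
- slides: Bystander: cardboard slide box 80 x 30 x 35 mm; origin at the centre of its underside
There are look-alikes about, which are no part of the job. Leave any blue look-alike of the reader alone. Leave any pink look-alike of the bottle alone.

How it is judged:
On the way, in this order (a step that is already met when the one before it is completed fails the run):
1. the bottle stands upright on the bench, let go (angle between bottle_mid's own z axis and vertical below 0.1 rad and height (world z) of bottle_base below 0.004 m and contact force between each of the fingers, the arm and bottle below 0.05 N and linear speed of bottle below 0.02 m/s), for 0.2 s.
2. the bottle is carried over the rack, its base above the tops of the tubes (z of bottle_base in the frame of rack above 0.11 m and y of bottle_base in the frame of rack between -0.06 and 0.06 m and x of bottle_base in the frame of rack between -0.18 and 0.18 m), for 0.02 s.
At the end, for the whole second after the job is handed in: The gripper still holds the bottle, upright within 0.1 rad and still, its base 4 to 18 mm above the reader's window and centred on it within 8 mm, its sides parallel to the window's within 0.14 rad, with nothing touching the reader (angle between bottle_mid's own z axis and vertical below 0.1 rad and horizontal distance between bottle_base and reader_window below 0.008 m and z of bottle_base in the frame of reader_window between 0.004 and 0.018 m and (angle between the x axis of bottle and the x axis of reader, either way round below 0.14 rad or angle between the x axis of bottle and the y axis of reader, either way round below 0.14 rad) and contact force between the fingers and bottle above 0.5 N and contact force between bottle and reader below 0.05 N and linear speed of bottle below 0.01 m/s and angular speed of bottle below 0.1 rad/s); the arm keeps its last pose, push and grip.
It fails at once if the bottle or the robot touches the reader (contact force between any of bottle, the fingers, the arm and reader above 0.5 N).
It fails at once if the rack is knocked (contact force between any of bottle, the fingers, the arm and rack above 2 N).
It fails at once if a tube is knocked or pulled out (distance of any of tube0, tube1, tube2, tube3 from where it was at the start of the episode above 0.012 m or angle between any of tube0, tube1, tube2, tube3's own z axis and vertical above 0.3 rad).
It fails at once if another thing on the bench is disturbed (distance of any of bottle_green, bottle_black, specimen, slides from where it was at the start of the episode above 0.02 m or angle between any of bottle_green, bottle_black, specimen, slides's own z axis and vertical above 0.3 rad).
It also fails if it takes over 70 s, if anything falls off the work surface, if the arm or the gripper's body presses on something with over 40 N, if the wrist force passes 120 N, or if a joint passes its speed limit or range.

### The arm

A 6-joint arm with a two-finger parallel gripper is mounted at the origin on the work surface. World frame = base frame: x ahead of the robot, y to its left, z up, the work surface at z = 0. Lengths are in m, angles in rad, forces in N, time in s.
With the tool pointing down it reaches from about 0.25 to 0.85 m from the base axis. Payload 12.5 kg.
Tool frame: the origin (TCP) lies midway between the tips of the shut fingers; the grasp point (between the pads) lies 19 mm behind it; z points along the fingers, y is the line along which they close (so a half turn about z gives the same grasp; the last joint's range is limited). The gripper opens to 93 mm and grips with 3 to 60 N. Pads are 15 mm wide; open, the fingers measure 128 mm over their backs; the gripper's body (75 mm by 188 mm) begins 65 mm behind the grasp point.
Start: joints at [1.111, 0.351, 1.652, -0, 1.139, -0.085], TCP at [0.201, 0.512, 0.219] pointing down, gripper open.
Joint ranges: [-2.75, 2.75], [-0.79, 2.1], [0.01, 2.65], [-1.57, 4.71], [0.07, 3.14], [-2.87, 2.87]. Speed limits (rad/s): [2.22, 2.22, 2.79, 3.14, 3.14, 3.14].

### API

Orientations are given as a unit quaternion [x, y, z, w].
In Python, from rig import * gives the robot as it stands. The module is installed in compiled form; this text tells all that it offers.
- The arm moves only by the tool send_rows, never from a script. Its argument "plan" is a list that holds one entry, the list of rows, each a list of 6 numbers: the shift along the tool's x, y, z in mm, then the turn, a rotation vector about the tool's x, y, z in rad. A call has 1 to 5 rows; each row shifts and turns the commanded pose from where the row before left it, along the tool's axes as they then stand; what a row does not reach is not made up. A row lasts 1/12 s, in which the tool goes at most 41.7 mm and 7.16 degrees, less where a joint would pass 70% of its speed; a pose out of reach is approached as far as the arm can. A call with a gripper value outside its range is refused whole. "grip" is the closure, from 0 (fully open) to 1 (shut), set as the call begins (left out, the last holds). The fingers move at their own pace and stop on an object; the grip force is fixed at half the most. Time passes only in rows, so rows that do not move let the fingers close. It gives the time, the measured TCP pose, the force, the opening and the grip force at its end, in the units of the state.
- get_obs(): the state, without advancing time (a new reading comes with each control period).
- capture(name): name is "side" or "top"; returns (picture, depth): 400x640x3 uint8, red, green, blue; 400x640 float32, m along the optical axis (not along the pixel's ray), 0 where there is no reading.
- camera_model(name): a dict with "camera_matrix" (3x3 intrinsics, pixels), "R" (3x3) and "t" (3): a world point X has camera coordinates R X + t. Camera axes: x right, y down, z forward; pixel columns grow to the right and rows downward; lengths in m; the calibration is good to about 2 mm. A picture is of the moment at which its call begins. camera_model takes no time and is no camera call.
- hand_in(): hands the job in; it is judged then, once.
The state is a dict: "time": time; "qpos": joint angles; "dq": joint speeds; "joint_efforts": joint torques, N m; "eef_pos": TCP position; "tool_rot": TCP orientation; "ft_force": force on the tool from outside, world axes, zero at the start; "torque": the same for the moment, N m; "opening": finger opening in m; "grasp_force": force on a finger pad.
Only numpy, scipy, OpenCV 4.12 (cv2) and the standard library are available. Lean on these libraries where they do the work, as an engineer would, in place of code of your own. Each camera call takes 0.05 s, during which the arm holds its last target. There are 200 camera calls.

## Working session

There is one attempt and no reset: what is moved stays moved. The work goes in short steps, Python scripts to look and compute and a tool call to move; the robot and the scene stay as the last step left them, time stands still between calls to the robot, and variables do not carry over. Pictures are saved under pics/ and viewed, at most 10 in all, crops included, and the job is handed in when it is done.

Besides the shell and the picture viewer there is one more tool, called after "Request:" by a JSON object that holds its "op" and its "data". send_rows: Moves the arm, as the interface text tells. Its arguments: {"type":"object","properties":{"plan":{"type":"array"},"grip":{"type":"number"}},"required":["plan"]}

```bash
mkdir -p pics
cat > h.py <<'E'
from rig import *
import numpy as np, cv2
from scipy.spatial.transform import Rotation as Rn
def snap(n,f=None):
    im,d=capture(n)
    if f: cv2.imwrite(f,im[:,:,::-1])
    m=camera_model(n);K=m["camera_matrix"];v,u=np.mgrid[:400,:640]
    p=np.stack([(u-K[0][2])/K[0][0]*d,(v-K[1][2])/K[1][1]*d,d],-1)
    W=(p-np.array(m["t"]))@np.array(m["R"]); W[d==0]=np.nan
    return im,W
E
python3 - <<'E'
from h import *
for n in("top","side"):
    im,W=snap(n,f"pics/{n}0.png"); np.savez(f"{n}0.npz",im=im,W=W)
    m=camera_model(n);print(n,-np.array(m["R"]).T@m["t"])
o=get_obs();print(o)
E
```

```text
top [ 0.2984546  -0.00346767  1.82182222]
side [0.20930367 1.14905251 0.79451019]
{'time': 0.1, 'qpos': array([ 1.11140819e+00,  3.51138787e-01,  1.65234273e+00, -7.96002023e-06,
        1.13911303e+00, -8.45975943e-02]), 'dq': array([-1.27442901e-03, -2.18878395e-03, -7.44944355e-04, -2.86291107e-04,
       -1.10701740e-05,  1.05033197e-03]), 'joint_efforts': array([ 2.15860528e-03, -4.98022234e+01, -2.85693562e+01,  7.01070135e-02,
        2.39396654e-02, -7.74263845e-05]), 'eef_pos': array([0.20118386, 0.51155623, 0.21818573]), 'tool_rot': array([ 1.86298742e-01,  9.82493017e-01, -4.83500327e-04, -1.31098585e-04]), 'ft_force': array([0.17252132, 0.40442784, 1.12938878]), 'torque': array([-0.05249763,  0.03572852, -0.02769207]), 'grasp_force': 0.0, 'opening': 0.09305668148716521}
```

View pics/top0.png

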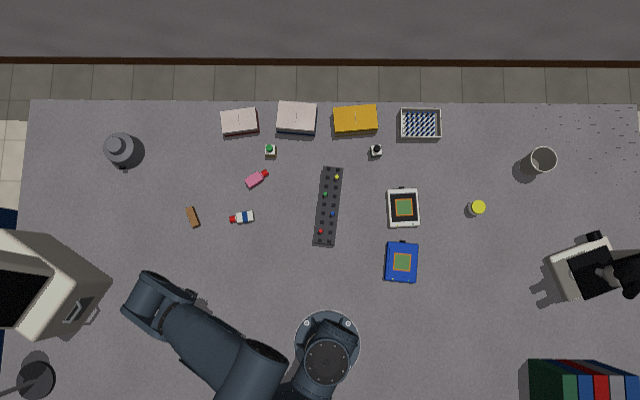

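View pics/side0.png

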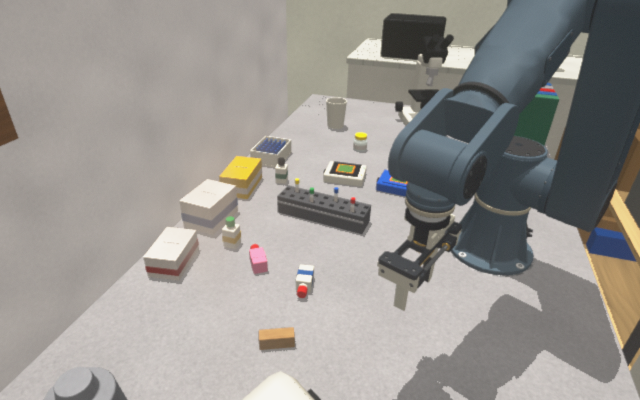

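Top view: the candidates for the bottle are the white fallen one with the red cap (242,217), the pink one (257,178), the upright green-cap one (270,151) and the upright black-cap one (376,151). For the reader there is the white one (403,207) and the blue one (401,262). By the description I choose the white fallen bottle and the white reader. Next I check them in a crop and measure.

Run:
```python
from h import *
z=np.load("top0.npz");im=z["im"];W=z["W"]
c=im[125:275,180:440];cv2.imwrite("pics/crop.png",cv2.resize(c,None,fx=3,fy=3,interpolation=cv2.INTER_CUBIC)[:,:,::-1])
def rect(name,u0,u1,v0,v1,zlo,zhi,z2):
    w=W[v0:v1,u0:u1].reshape(-1,3);k=(w[:,2]>zlo)&(w[:,2]<zhi);q=w[k]
    r=cv2.minAreaRect((q[:,:2]*1000).astype(np.float32));print(name,k.sum(),np.round(r[0],1),np.round(r[1],1),round(r[2],1),"zmed",np.median(q[:,2]).round(4), np.round(np.percentile(q[:,2],[5,95]),4))
w=W[225:260,260:300];print("bench z",np.nanmedian(w[...,2]))
rect("bottle",224,262,205,230,.012,.06,0)
rect("pink",240,272,165,192,.012,.06,0)
rect("reader",380,425,182,232,.03,.055,0)
rect("blue",380,425,237,288,.03,.055,0)
rect("rack",308,350,160,250,.05,.08,0)
rect("slides",180,205,200,232,.015,.06,0)
rect("green",260,280,140,162,.03,.12,0)
rect("black",366,386,140,162,.03,.12,0)
rect("spec",465,490,197,220,.03,.1,0)
# colours
hsv=cv2.cvtColor(im,cv2.COLOR_RGB2HSV)
def col(name,u0,u1,v0,v1,h0,h1,s=90,vv=60,z0=.01):
    h=hsv[v0:v1,u0:u1];k=((h[...,0]-h0)%180<=(h1-h0)%180)&(h[...,1]>s)&(h[...,2]>vv)&(W[v0:v1,u0:u1,2]>z0)
    q=W[v0:v1,u0:u1][k];r=cv2.minAreaRect((q[:,:2]*1000).astype(np.float32));print(name,k.sum(),q.mean(0).round(4),np.round(r[0],1),np.round(r[1],1),round(r[2],1))
col("cap",224,262,205,230,172,8)
col("band",224,262,205,230,100,130)
col("winframe+glass",385,420,190,225,8,85,90,50)
for n,a,b in(("r",172,8),("y",22,35),("g",45,80),("b",100,128)):col("tube"+n,308,350,160,250,a,b,110,70,.08)
```

```text
bench z 0.00017964494634332745
bottle 244 [487.7 344.1] [86.6 98. ] 15.3 zmed 0.0381 [0.0207 0.0468]
pink 243 [633.6 289.4] [90.6 82.8] 87.4 zmed 0.0381 [0.0195 0.0462]
reader 1096 [ 523.  -290.3] [149.5 120.3] 3.6 zmed 0.0388 [0.0319 0.0468]
blue 1161 [ 314.5 -280.4] [121.  151.4] 85.2 zmed 0.0387 [0.0317 0.0465]
rack 1546 [5.264e+02 5.000e-01] [ 80.5 300.9] 83.9 zmed 0.0649 [0.0576 0.0723]
slides 179 [477.4 535. ] [80.5 30.6] 24.2 zmed 0.0345 [0.0221 0.042 ]
green 131 [741.6 233.3] [40.3 41.9] 89.9 zmed 0.0673 [0.0422 0.099 ]
black 129 [ 743.7 -182.4] [42.2 41.9] 10.1 zmed 0.0659 [0.0383 0.0976]
spec 216 [ 524.2 -566.4] [56.3 54.9] 26.9 zmed 0.0671 [0.037  0.0757]
cap 55 [0.4782 0.3307 0.0395] [472.1 352.1] [40.9 70. ] 14.6
band 51 [0.4781 0.3265 0.0405] [478.9 325.9] [40.9 18.3] 8.1
winframe+glass 225 [ 0.5225 -0.2918  0.0406] [ 507.8 -291.9] [100.2  68.1] 3.2
tuber 13 [ 0.4889 -0.0136  0.11  ] [489.2 -14.9] [12.2 11.2] 0.6
tubey 15 [ 0.6271 -0.0279  0.1066] [628.  -28.5] [12.7 11.5] 1.1
tubeg 25 [0.4891 0.0223 0.108 ] [491.1  22.5] [ 12.  149.9] 84.6
tubeb 28 [ 0.5629 -0.0213  0.1082] [558.5 -21.6] [ 12.1 152.7] 84.3
```

View pics/crop.png

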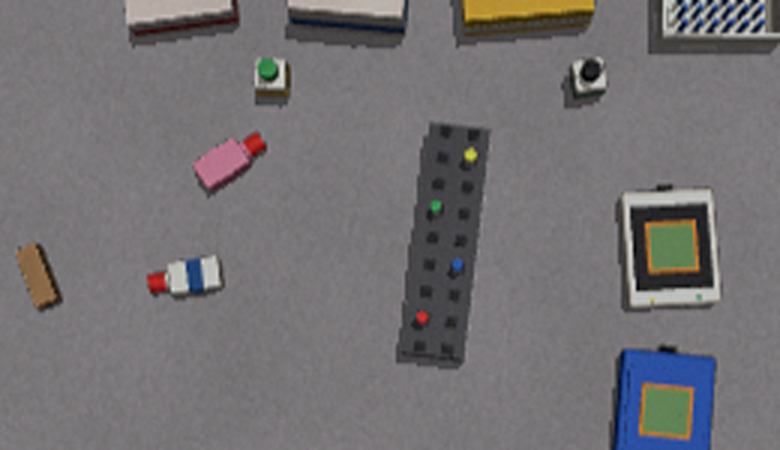

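The crop confirms the choice: the white bottle is at crop (194,275) with its red cap at (157,282), blue band and square body, and the white reader is at (670,247). Now the exact bottle pose, plus a row planner.

```bash
cat >> h.py <<'E'
def toolR(tilt,yaw):
    """tool z down, tool y (closing) horizontal at angle yaw in world, then tilted by tilt about the closing axis"""
    y=np.array([np.cos(yaw),np.sin(yaw),0]);z=np.array([0,0,-1.]);x=np.cross(y,z)
    return Rn.from_rotvec(y*tilt)*Rn.from_matrix(np.stack([x,y,z],1))
def plan(wps,start=None,mm=40,deg=7):
    """wps: list of (grasp point, Rotation); prints rounded rows, returns predicted final pose"""
    o=get_obs()
    p,R=start or (np.array(o["eef_pos"]),Rn.from_quat(o["tool_rot"]))
    for g,Rt in wps:
        G0=p-R.apply([0,0,.019]); rv=(R.inv()*Rt).as_rotvec(); g=np.array(g)
        n=max(1,int(np.ceil(max(np.linalg.norm(g-G0)*1e3/mm*1.05,np.degrees(np.linalg.norm(rv))/deg))))
        while True:
            P,Q=p,R;rows=[];ok=1
            for i in range(1,n+1):
                Rk=R*Rn.from_rotvec(rv*i/n); pk=G0+(g-G0)*i/n+Rk.apply([0,0,.019])
                d=np.round(Q.inv().apply(pk-P)*1e3,1); t=np.round((Q.inv()*Rk).as_rotvec(),3)
                ok&=np.linalg.norm(d)<=mm+1; rows.append([float(a) for a in (*d,*t)])
                P=P+Q.apply(d/1e3);Q=Q*Rn.from_rotvec(t)
            if ok: break
            n+=1
        print(n,"rows:");[print("  ",rows[i:i+5]) for i in range(0,n,5)]
        p,R=P,Q
    return p,R
E
python3 - <<'E'
from h import *
z=np.load("top0.npz");im=z["im"];W=z["W"]
hsv=cv2.cvtColor(im,cv2.COLOR_RGB2HSV)
sub=np.zeros((400,640),bool);sub[205:230,224:262]=1
m=sub&(W[...,2]>.012)
n,l,s,c=cv2.connectedComponentsWithStats(m.astype(np.uint8));k=1+np.argmax(s[1:,4]);m=l==k;print(s[k])
q=W[m];r=cv2.minAreaRect((q[:,:2]*1000).astype(np.float32));print("all",r)
body=m&(W[...,2]>.030)&(hsv[...,1]<70)|m&(hsv[...,0]>100)&(hsv[...,0]<130)&(hsv[...,1]>90)
b=W[body];print("body",cv2.minAreaRect((b[:,:2]*1000).astype(np.float32)),b.mean(0),np.median(b[:,2]))
red=m&((hsv[...,0]<8)|(hsv[...,0]>172))&(hsv[...,1]>120);a=W[red];print("cap",red.sum(),a.mean(0),np.ptp(a,0))
blue=m&(hsv[...,0]>100)&(hsv[...,0]<130)&(hsv[...,1]>90);print("band",W[blue].mean(0))
E
```

```text
[229 210  27  13 242]
all ((477.13665771484375, 340.64935302734375), (41.68329620361328, 99.3099365234375), 8.528314590454102)
body ((478.7842102050781, 329.66241455078125), (41.68329620361328, 71.1646728515625), 8.528314590454102) [0.4788577  0.32810065 0.03989536] 0.03972558317200517
cap 32 [0.46923972 0.37811066 0.03007217] [0.02041528 0.02217565 0.0219193 ]
band [0.47808473 0.32653343 0.04050947]
```

Run:
```python
from h import *
y=np.radians(9);A=np.radians(45)
plan([([.477,.340,.20],toolR(0,y)),([.477,.340,.15],toolR(-A,y)),([.477,.340,.026],toolR(-A,y))])
```

```text
9 rows:
   [[-35.5, -6.5, 4.1, -0.0, 0.0, 0.115], [-36.0, -2.4, 4.2, -0.0, 0.0, 0.116], [-36.1, 1.8, 4.1, -0.0, 0.0, 0.115], [-35.6, 5.9, 4.1, -0.0, 0.0, 0.116], [-34.6, 10.0, 4.2, -0.0, 0.0, 0.115]]
   [[-33.4, 13.9, 4.1, -0.001, 0.0, 0.116], [-31.4, 17.6, 4.2, 0.0, 0.0, 0.115], [-29.3, 21.2, 4.1, 0.0, 0.0, 0.115], [-26.6, 24.4, 4.2, 0.0, 0.0, 0.116]]
7 rows:
   [[-2.1, -0.0, 7.0, 0.0, -0.112, -0.0], [-1.3, -0.0, 7.0, 0.0, -0.112, -0.0], [-0.6, -0.0, 6.8, 0.0, -0.112, -0.0], [0.3, -0.0, 6.7, 0.0, -0.113, -0.0], [0.9, -0.0, 6.3, 0.0, -0.112, -0.0]]
   [[1.7, -0.1, 5.9, 0.0, -0.112, -0.0], [2.3, 0.0, 5.5, 0.0, -0.112, -0.0]]
4 rows:
   [[21.9, -0.0, 21.9, 0.0, 0.0, -0.0], [21.9, -0.0, 21.9, 0.0, 0.0, -0.0], [22.0, -0.0, 21.9, 0.0, 0.0, -0.0], [21.9, -0.0, 21.9, 0.0, 0.0, -0.0]]
```

Request:
{"op": "send_rows", "data": {"plan": [[[-35.5,-6.5,4.1,0,0,0.115],[-36,-2.4,4.2,0,0,0.116],[-36.1,1.8,4.1,0,0,0.115],[-35.6,5.9,4.1,0,0,0.116],[-34.6,10,4.2,0,0,0.115]]], "grip": 0}}

```text
time: 0.52
eef_pos: [0.3557, 0.4154, 0.1976]
tool_rot: [0.461, 0.888, -0.0, -0.0]
ft_force: [0.2, 0.0, -0.8]
opening: 0.0927
grasp_force: 0.0
```

Request:
{"op": "send_rows", "data": {"plan": [[[-33.4,13.9,4.1,0,0,0.116],[-31.4,17.6,4.2,0,0,0.115],[-29.3,21.2,4.1,0,0,0.115],[-26.6,24.4,4.2,0,0,0.116]]]}}

```text
time: 0.85
eef_pos: [0.4784, 0.3389, 0.1809]
tool_rot: [0.652, 0.758, -0.0, -0.0]
ft_force: [0.3, -0.0, -0.3]
opening: 0.0929
grasp_force: 0.0
```

Request:
{"op": "send_rows", "data": {"plan": [[[-2.1,0,7,0,-0.112,0],[-1.3,0,7,0,-0.112,0],[-0.6,0,6.8,0,-0.112,0],[0.3,0,6.7,0,-0.113,0],[0.9,0,6.3,0,-0.112,0]]]}}

```text
time: 1.27
eef_pos: [0.479, 0.3304, 0.1486]
tool_rot: [0.624, 0.73, -0.181, 0.213]
ft_force: [0.1, -0.1, 0.1]
opening: 0.093
grasp_force: 0.0
```

Request:
{"op": "send_rows", "data": {"plan": [[[1.7,0,5.9,0,-0.112,0],[2.3,0,5.5,0,-0.112,0],[0,0,0,0,0,0]]]}}

```text
time: 1.52
eef_pos: [0.4774, 0.3273, 0.133]
tool_rot: [0.597, 0.703, -0.253, 0.292]
ft_force: [0.3, 0.0, -1.2]
opening: 0.093
grasp_force: 0.0
```

Run:
```python
from h import *
o=get_obs();print(o["qpos"].round(3),o["eef_pos"],o["ft_force"].round(1))
R=Rn.from_quat(o["tool_rot"]);print("grasp pt",o["eef_pos"]-R.apply([0,0,.019]))
y=np.radians(9);A=np.radians(45)
print("err deg",np.degrees((R.inv()*toolR(-A,y)).magnitude()))
im,W=snap("side","pics/side1.png")
plan([([.477,.340,.07],toolR(-A,y)),([.477,.340,.026],toolR(-A,y))])
```

```text
[ 0.796  0.784  1.373 -0.608  1.538  0.832] [0.47741843 0.32725623 0.13297356] [ 0.3  0.  -1.2]
grasp pt [0.47534361 0.34063927 0.14629983]
err deg 0.5797802289687618
3 rows:
   [[18.1, 0.4, 18.5, -0.001, 0.0, 0.001], [18.2, 0.3, 18.5, -0.0, 0.0, 0.002], [18.1, 0.4, 18.5, -0.001, 0.001, 0.001]]
2 rows:
   [[15.6, -0.0, 15.5, 0.0, -0.0, 0.0], [15.5, -0.0, 15.6, 0.0, -0.0, 0.0]]
```

View pics/side1.png

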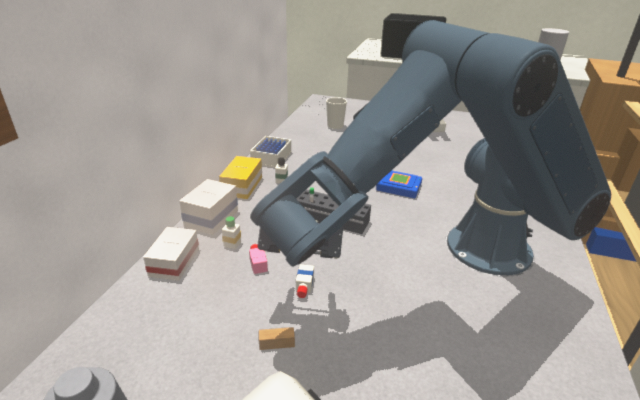

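The gripper is tilted above the bottle, with the cap at side-view (302,291), and the way down is clear. I descend and close.

Request:
{"op": "send_rows", "data": {"plan": [[[18.1,0.4,18.5,0,0,0.001],[18.2,0.3,18.5,0,0,0.002],[18.1,0.4,18.5,0,0,0.001]]]}}

```text
time: 1.82
eef_pos: [0.4813, 0.3266, 0.0595]
tool_rot: [0.603, 0.702, -0.246, 0.29]
ft_force: [-1.5, -0.4, 0.3]
opening: 0.0928
grasp_force: 0.0
```

Request:
{"op": "send_rows", "data": {"plan": [[[15.6,0,15.5,0,0,0],[13.5,0,13.5,0,0,0],[0,0,0,0,0,0]]]}}

```text
time: 2.07
eef_pos: [0.48, 0.3252, 0.0159]
tool_rot: [0.602, 0.702, -0.249, 0.289]
ft_force: [-0.0, -0.2, -0.3]
opening: 0.093
grasp_force: 0.0
```

Run:
```python
from h import *
o=get_obs();print(o["qpos"].round(3),o["ft_force"].round(1))
R=Rn.from_quat(o["tool_rot"]);print("grasp pt",o["eef_pos"]-R.apply([0,0,.019]))
```

```text
[ 0.788  0.947  1.382 -0.615  1.387  0.934] [-0.  -0.2 -0.3]
grasp pt [0.4779597  0.33846442 0.02940769]
```

Request:
{"op": "send_rows", "data": {"plan": [[[2.8,0,2.8,0,0,0],[0,0,0,0,0,0],[0,0,0,0,0,0],[0,0,0,0,0,0],[0,0,0,0,0,0]]], "grip": 1}}

```text
time: 2.48
eef_pos: [0.481, 0.3269, 0.0151]
tool_rot: [0.602, 0.701, -0.247, 0.291]
ft_force: [-0.4, -0.0, 0.2]
opening: 0.0643
grasp_force: 0.0
```

Request:
{"op": "send_rows", "data": {"plan": [[[0,0,0,0,0,0],[0,0,0,0,0,0],[0,0,0,0,0,0]]]}}

```text
time: 2.73
eef_pos: [0.4807, 0.3266, 0.0143]
tool_rot: [0.602, 0.701, -0.248, 0.291]
ft_force: [0.6, 0.0, -0.3]
opening: 0.044
grasp_force: 0.0
```

Run:
```python
from h import *
o=get_obs();R=Rn.from_quat(o["tool_rot"]);g=o["eef_pos"]-R.apply([0,0,.019]);print("grasp pt",g,o["opening"],o["grasp_force"])
y=np.radians(9);A=np.radians(45);R1=R
up=g+[0,0,.07]
yw=R.apply([0,1,0]);print(yw)
plan([(up,R),(up+[0,0,.0],Rn.from_rotvec(np.array([np.cos(y),np.sin(y),0])*np.pi/2)*R)])
```

```text
grasp pt [0.47859962 0.33989012 0.027725  ] 0.04402666561381329 0.0
[0.98812976 0.15359297 0.00296208]
2 rows:
   [[-24.7, 0.1, -24.8, 0.0, 0.0, 0.0], [-24.8, 0.1, -24.7, 0.0, 0.0, 0.0]]
13 rows:
   [[2.3, -0.0, -0.1, 0.0, 0.121, 0.0], [2.3, -0.0, -0.2, 0.001, 0.121, 0.0], [2.3, -0.0, -0.1, 0.0, 0.12, 0.0], [2.3, -0.0, -0.2, 0.001, 0.121, 0.0], [2.3, -0.0, -0.1, 0.0, 0.121, 0.0]]
   [[2.3, -0.1, -0.2, 0.001, 0.121, 0.0], [2.2, 0.0, -0.1, 0.0, 0.121, 0.0], [2.3, 0.0, -0.1, 0.001, 0.121, 0.0], [2.3, 0.0, -0.2, 0.0, 0.12, 0.0], [2.3, 0.0, -0.1, 0.001, 0.121, 0.0]]
   [[2.3, 0.0, -0.1, 0.0, 0.121, 0.0], [2.3, -0.0, -0.2, 0.001, 0.121, 0.0], [2.3, -0.0, -0.1, 0.0, 0.121, 0.0]]
```

Request:
{"op": "send_rows", "data": {"plan": [[[0,0,0,0,0,0],[0,0,0,0,0,0],[0,0,0,0,0,0],[0,0,0,0,0,0]]]}}

```text
time: 3.07
eef_pos: [0.4807, 0.3266, 0.0142]
tool_rot: [0.601, 0.701, -0.248, 0.291]
ft_force: [-0.7, 1.4, 1.4]
opening: 0.0396
grasp_force: 29.9
```

Request:
{"op": "send_rows", "data": {"plan": [[[-12.4,0,-12.4,0,0,0],[-24.7,0.1,-24.8,0,0,0],[-12.4,0.1,-12.4,0,0,0],[0,0,0,0,0,0]]]}}

```text
time: 3.4
eef_pos: [0.4819, 0.3278, 0.0877]
tool_rot: [0.603, 0.701, -0.245, 0.292]
ft_force: [0.1, -0.0, -0.7]
opening: 0.0397
grasp_force: 29.9
```

Run:
```python
from h import *
o=get_obs();R=Rn.from_quat(o["tool_rot"]);g=o["eef_pos"]-R.apply([0,0,.019]);print("grasp pt",g,o["opening"],o["grasp_force"])
im,W=snap("side");cv2.imwrite("pics/side2.png",cv2.resize(im[190:350,200:400],None,fx=3,fy=3)[:,:,::-1])
```

```text
grasp pt [0.47977771 0.34098364 0.10115882] 0.03973068414350952 29.943441152572632
```

View pics/side2.png

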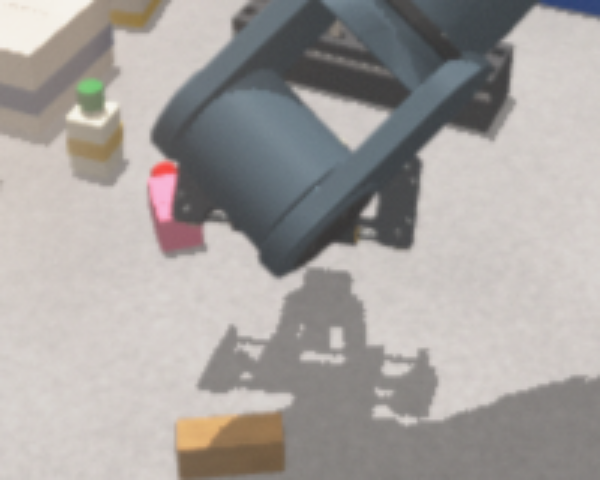

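The bottle is gripped: the opening is 39.7 mm at 30 N. It is hidden behind the wrist at crop (270,190), and it is off the bench because its old spot is empty. Now I rotate it by 90°.

Request:
{"op": "send_rows", "data": {"plan": [[[2.3,0,-0.1,0,0.121,0],[2.3,0,-0.2,0.001,0.121,0],[2.3,0,-0.1,0,0.12,0],[2.3,0,-0.2,0.001,0.121,0],[2.3,0,-0.1,0,0.121,0]]]}}

```text
time: 3.87
eef_pos: [0.4788, 0.3367, 0.078]
tool_rot: [0.649, 0.756, -0.057, 0.067]
ft_force: [0.6, 0.4, -1.5]
opening: 0.0399
grasp_force: 29.9
```

Request:
{"op": "send_rows", "data": {"plan": [[[2.3,0,-0.2,0.001,0.121,0],[2.2,0,-0.1,0,0.121,0],[2.3,0,-0.1,0.001,0.121,0],[2.3,0,-0.2,0,0.12,0],[2.3,0,-0.1,0.001,0.121,0]]]}}

```text
time: 4.28
eef_pos: [0.4775, 0.3472, 0.0796]
tool_rot: [0.637, 0.741, 0.137, -0.161]
ft_force: [-1.2, 0.8, -2.1]
opening: 0.0399
grasp_force: 29.9
```

Request:
{"op": "send_rows", "data": {"plan": [[[2.3,0,-0.1,0,0.121,0],[2.3,0,-0.2,0.001,0.121,0],[2.3,0,-0.1,0,0.121,0],[0,0,0,0,0,0]]]}}

```text
time: 4.62
eef_pos: [0.4757, 0.3511, 0.081]
tool_rot: [0.603, 0.699, 0.247, -0.294]
ft_force: [-1.0, -0.8, -2.4]
opening: 0.0396
grasp_force: 29.9
```

Run:
```python
from h import *
o=get_obs();R=Rn.from_quat(o["tool_rot"]);g=o["eef_pos"]-R.apply([0,0,.019]);print("grasp pt",g,o["opening"],o["grasp_force"],o["qpos"].round(2))
R0=Rn.from_quat([.602,.701,-.248,.291]);D=R*R0.inv();print("turned",np.degrees(D.as_rotvec()))
im,W=snap("side");cv2.imwrite("pics/side3.png",cv2.resize(im[170:330,200:400],None,fx=4,fy=3.75)[:,:,::-1][:600])
np.savez("s3.npz",im=im,W=W)
q=W[200:330,240:380];h=cv2.cvtColor(im,cv2.COLOR_RGB2HSV)[200:330,240:380]
k=((h[...,0]<6)|(h[...,0]>174))&(h[...,1]>150);a=q[k];a=a[abs(a[:,0]-g[0])<.06];print("red",len(a),np.nanmean(a,0),np.nanmin(a,0),np.nanmax(a,0))
```

```text
grasp pt [0.47784209 0.33775611 0.09439725] 0.039635787836523086 29.939654767513275 [ 0.21  0.65  1.84  1.06  0.95 -0.71]
turned [89.02098544 14.10704463 -0.37714294]
red 89 [0.47236034 0.33088677 0.1367237 ] [0.42264906 0.03119213 0.09685835] [0.48969311 0.35990851 0.14666981]
```

View pics/side3.png

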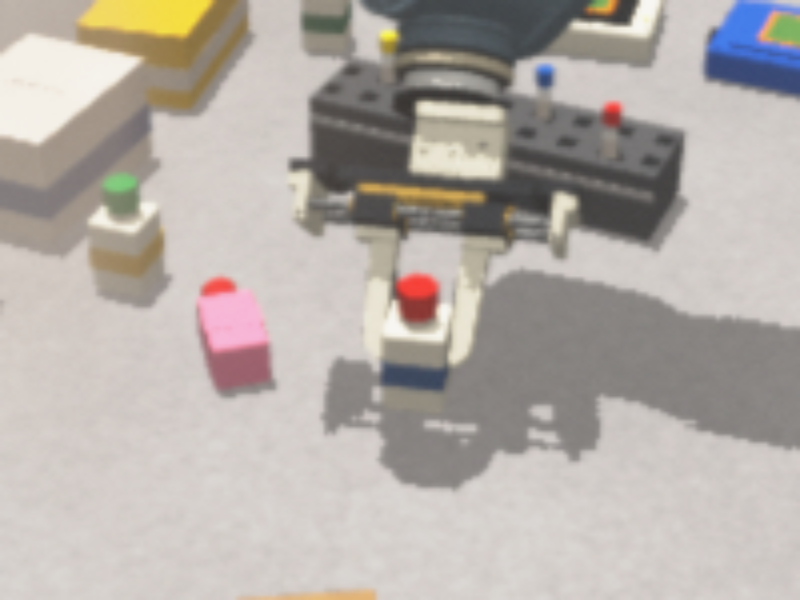

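The bottle hangs upright between the fingers, cap at crop (418,295), with free bench beneath it. Now I lower it.

Run:
```python
from h import *
z=np.load("s3.npz");im=z["im"];W=z["W"];h=cv2.cvtColor(im,cv2.COLOR_RGB2HSV)
k=((h[...,0]<6)|(h[...,0]>174))&(h[...,1]>150)&(abs(W[...,0]-.478)<.03)&(abs(W[...,1]-.345)<.03);print("cap z pct",np.percentile(W[k][:,2],[5,50,80,90,97]))
o=get_obs();R=Rn.from_quat(o["tool_rot"]);g=o["eef_pos"]-R.apply([0,0,.019]);print(g)
print(R.inv().apply([0,0,-1]))
plan([(g-[0,0,.044],R)],mm=16)
```

```text
cap z pct [0.12631066 0.14187386 0.14440381 0.14511849 0.14617483]
[0.47795621 0.33813673 0.09480334]
[-0.70431365  0.00911183  0.70983044]
3 rows:
   [[-10.3, 0.1, 10.4, 0.0, 0.0, 0.0], [-10.4, 0.2, 10.4, 0.0, 0.0, 0.0], [-10.3, 0.1, 10.4, 0.0, 0.0, 0.0]]
```

Request:
{"op": "send_rows", "data": {"plan": [[[-10.3,0.1,10.4,0,0,0],[-10.4,0.2,10.4,0,0,0],[-10.3,0.1,10.4,0,0,0],[0,0,0,0,0,0],[0,0,0,0,0,0]]]}}

```text
time: 5.08
eef_pos: [0.476, 0.3537, 0.0397]
tool_rot: [0.602, 0.702, 0.246, -0.291]
ft_force: [-0.4, -0.8, -1.8]
opening: 0.0398
grasp_force: 29.9
```

Request:
{"op": "send_rows", "data": {"plan": [[[-1.1,0,1.1,0,0,0],[0,0,0,0,0,0]]]}}

```text
time: 5.25
eef_pos: [0.4769, 0.3536, 0.0392]
tool_rot: [0.601, 0.702, 0.247, -0.291]
ft_force: [-0.0, -0.6, -1.9]
opening: 0.0397
grasp_force: 29.9
```

Request:
{"op": "send_rows", "data": {"plan": [[[-0.7,0,0.7,0,0,0],[0,0,0,0,0,0]]]}}

```text
time: 5.42
eef_pos: [0.4769, 0.3533, 0.038]
tool_rot: [0.602, 0.702, 0.248, -0.291]
ft_force: [0.1, -0.5, -1.1]
opening: 0.0403
grasp_force: 29.9
```

Request:
{"op": "send_rows", "data": {"plan": [[[-1,0,1,0,0,0],[0,0,0,0,0,0]]]}}

```text
time: 5.58
eef_pos: [0.4768, 0.3532, 0.0362]
tool_rot: [0.602, 0.702, 0.247, -0.291]
ft_force: [0.2, 0.2, -1.1]
opening: 0.0397
grasp_force: 29.9
```

Request:
{"op": "send_rows", "data": {"plan": [[[-0.7,0,0.7,0,0,0],[0,0,0,0,0,0]]]}}

```text
time: 5.75
eef_pos: [0.4768, 0.3532, 0.0351]
tool_rot: [0.602, 0.701, 0.247, -0.291]
ft_force: [-0.1, 0.7, 0.0]
opening: 0.0396
grasp_force: 29.9
```

Request:
{"op": "send_rows", "data": {"plan": [[[-0.7,0,0.7,0,0,0],[0,0,0,0,0,0]]]}}

```text
time: 5.92
eef_pos: [0.4767, 0.3532, 0.0341]
tool_rot: [0.602, 0.701, 0.247, -0.291]
ft_force: [-0.3, 0.5, -1.8]
opening: 0.0399
grasp_force: 29.9
```

Request:
{"op": "send_rows", "data": {"plan": [[[-0.7,0,0.7,0,0,0],[0,0,0,0,0,0]]]}}

```text
time: 6.08
eef_pos: [0.4767, 0.3532, 0.0331]
tool_rot: [0.602, 0.701, 0.247, -0.291]
ft_force: [1.1, 0.1, -1.9]
opening: 0.0402
grasp_force: 29.9
```

Request:
{"op": "send_rows", "data": {"plan": [[[-0.7,0,0.7,0,0,0],[0,0,0,0,0,0]]]}}

```text
time: 6.25
eef_pos: [0.477, 0.3533, 0.0326]
tool_rot: [0.602, 0.701, 0.248, -0.291]
ft_force: [-0.5, -2.1, 2.0]
opening: 0.0401
grasp_force: 30.0
```

Run:
```python
from h import *
im,W=snap("side");h=cv2.cvtColor(im,cv2.COLOR_RGB2HSV)
k=((h[...,0]<6)|(h[...,0]>174))&(h[...,1]>150)&(abs(W[...,0]-.478)<.03)&(abs(W[...,1]-.345)<.03);print("cap z pct",np.percentile(W[k][:,2],[5,50,80,90,97]))
im,W=snap("top");t=W[180:240,215:270];q=t[(t[...,2]>.08)&(t[...,1]>.325)];print(len(q))
print([get_obs()["ft_force"].round(1)],get_obs()["eef_pos"])
```

```text
cap z pct [0.08017564 0.09447504 0.09604368 0.09677603 0.09768581]
43
[array([-0.2, -3.4,  3.6])] [0.47697885 0.35332156 0.03258423]
```

Contact at +3.6 N, with the cap top at about 96 mm, so the bottle is standing. I let go.

Request:
{"op": "send_rows", "data": {"plan": [[[0,0,0,0,0,0],[0,0,0,0,0,0],[0,0,0,0,0,0],[0,0,0,0,0,0],[0,0,0,0,0,0]]], "grip": 0}}

```text
time: 6.77
eef_pos: [0.4767, 0.3533, 0.0322]
tool_rot: [0.602, 0.702, 0.247, -0.291]
ft_force: [-0.7, 0.5, 0.6]
opening: 0.0685
grasp_force: 0.0
```

Request:
{"op": "send_rows", "data": {"plan": [[[0,0,0,0,0,0],[0,0,0,0,0,0],[0,0,0,0,0,0],[0,0,0,0,0,0],[0,0,0,0,0,0]]]}}

```text
time: 7.18
eef_pos: [0.4768, 0.3533, 0.0323]
tool_rot: [0.602, 0.702, 0.247, -0.291]
ft_force: [-0.2, -1.0, 0.1]
opening: 0.0929
grasp_force: 0.0
```

Run:
```python
from h import *
im,W=snap("side");cv2.imwrite("pics/side4.png",cv2.resize(im[190:340,220:380],None,fx=3.5,fy=3.5)[:,:,::-1])
h=cv2.cvtColor(im,cv2.COLOR_RGB2HSV)
k=((h[...,0]<6)|(h[...,0]>174))&(h[...,1]>150)&(abs(W[...,0]-.478)<.03)&(abs(W[...,1]-.345)<.04);q=W[k];print("cap z pct",np.percentile(q[:,2],[5,50,97]),"top centre",np.median(q[q[:,2]>.09],0))
o=get_obs();R=Rn.from_quat(o["tool_rot"]);g=o["eef_pos"]-R.apply([0,0,.019]);print(g,o["opening"])
yw=R.apply([0,1,0]);print("yaw",np.degrees(np.arctan2(yw[1],yw[0])))
plan([([g[0],g[1]+.008,.048],toolR(0,np.arctan2(yw[1],yw[0])))])
```

```text
cap z pct [0.08034332 0.09416119 0.09799696] top centre [0.47811807 0.35301266 0.09550955]
[0.47886122 0.34000848 0.04570728] 0.09253452954092631
yaw 8.838590240686546
7 rows:
   [[-1.1, 0.2, 0.4, -0.0, -0.112, -0.0], [-1.0, 0.2, 0.4, -0.001, -0.112, -0.0], [-1.0, 0.1, 0.2, -0.0, -0.112, -0.0], [-1.0, 0.2, 0.1, -0.001, -0.112, -0.001], [-0.9, 0.2, -0.1, -0.0, -0.112, 0.0]]
   [[-1.0, 0.2, -0.2, -0.0, -0.112, 0.0], [-1.0, 0.2, -0.3, -0.001, -0.112, -0.0]]
```

View pics/side4.png

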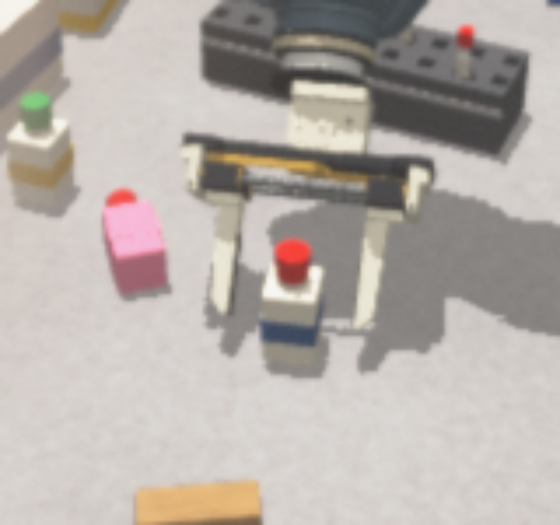

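The bottle stands free and upright, cap at crop (293,260), with the fingers clear on both sides. I swing the tool vertical about the grasp and regrasp.

Request:
{"op": "send_rows", "data": {"plan": [[[-1.1,0.2,0.4,0,-0.112,0],[-1,0.2,0.4,-0.001,-0.112,0],[-1,0.1,0.2,0,-0.112,0],[-1,0.2,0.1,-0.001,-0.112,-0.001],[-0.9,0.2,-0.1,0,-0.112,0]]]}}

```text
time: 7.65
eef_pos: [0.4786, 0.3501, 0.0295]
tool_rot: [0.646, 0.754, 0.076, -0.088]
ft_force: [-0.9, -1.5, -0.1]
opening: 0.0933
grasp_force: 0.0
```

Request:
{"op": "send_rows", "data": {"plan": [[[-1,0.2,-0.2,0,-0.112,0],[-1,0.2,-0.3,-0.001,-0.112,0],[0,0,0,0,0,0],[0,0,0,0,0,0]]]}}

```text
time: 7.98
eef_pos: [0.4777, 0.3492, 0.0286]
tool_rot: [0.649, 0.76, 0.005, -0.007]
ft_force: [-0.4, -0.5, 0.5]
opening: 0.0931
grasp_force: 0.0
```

Request:
{"op": "send_rows", "data": {"plan": [[[0,0,0,0,0,0],[0,0,0,0,0,0],[0,0,0,0,0,0],[0,0,0,0,0,0],[0,0,0,0,0,0]]], "grip": 1}}

```text
time: 8.4
eef_pos: [0.4786, 0.3476, 0.0288]
tool_rot: [0.651, 0.759, 0.004, -0.006]
ft_force: [-0.4, 0.2, 0.3]
opening: 0.0643
grasp_force: 0.0
```

Request:
{"op": "send_rows", "data": {"plan": [[[0,0,0,0,0,0],[0,0,0,0,0,0],[0,0,0,0,0,0],[0,0,0,0,0,0],[0,0,0,0,0,0]]]}}

```text
time: 8.82
eef_pos: [0.4784, 0.3481, 0.0288]
tool_rot: [0.65, 0.76, 0.004, -0.006]
ft_force: [-0.2, -0.8, -0.1]
opening: 0.04
grasp_force: 30.0
```

Request:
{"op": "send_rows", "data": {"plan": [[[0,0,0,0,0,0],[0,0,0,0,0,0],[0,0,0,0,0,0]]]}}

```text
time: 9.07
eef_pos: [0.4784, 0.3481, 0.0288]
tool_rot: [0.65, 0.76, 0.004, -0.006]
ft_force: [-0.2, 0.0, -0.0]
opening: 0.0399
grasp_force: 30.0
```

Run:
```python
from h import *
o=get_obs();R=Rn.from_quat(o["tool_rot"]);g=o["eef_pos"]-R.apply([0,0,.019]);print("g",g,o["opening"],o["grasp_force"],o["qpos"].round(2))
yw=R.apply([0,1,0]);yaw=np.arctan2(yw[1],yw[0]);print("yaw",np.degrees(yaw),"tilt",np.degrees(np.arccos(-R.apply([0,0,1])[2])))
im,W=snap("side");h=cv2.cvtColor(im,cv2.COLOR_RGB2HSV)
k=((h[...,0]<6)|(h[...,0]>174))&(h[...,1]>150)&(abs(W[...,0]-.478)<.03)&(abs(W[...,1]-.345)<.04);q=W[k];print("cap",len(q),np.mean(q,0),np.percentile(q[:,2],[5,97]))
dz=.19
plan([(g+[0,0,dz],R),([.52,.03,g[2]+dz],toolR(0,np.radians(6))),([.5225,-.291,g[2]+dz],toolR(0,np.radians(3.6)))])
```

```text
g [0.47848052 0.34782022 0.04777715] 0.03991432126447788 29.999957978725433 [0.54 0.67 1.67 0.02 0.8  0.38]
yaw 8.870436364092212 tilt 0.838067616377538
cap 72 [0.47706136 0.355084   0.09099514] [0.07958932 0.09733801]
5 rows:
   [[0.6, -0.1, -38.0, 0.0, 0.0, -0.0], [0.5, -0.0, -38.0, 0.0, 0.0, -0.0], [0.6, -0.1, -38.0, 0.0, 0.0, -0.0], [0.5, -0.1, -38.0, 0.0, 0.0, -0.0], [0.6, -0.0, -38.0, 0.0, 0.0, -0.0]]
9 rows:
   [[-35.6, -0.9, -0.5, -0.0, -0.002, 0.006], [-35.7, -0.7, -0.5, -0.0, -0.001, 0.005], [-35.6, -0.4, -0.4, -0.001, -0.002, 0.006], [-35.6, -0.3, -0.3, 0.0, -0.001, 0.005], [-35.7, -0.1, -0.3, -0.0, -0.002, 0.006]]
   [[-35.6, 0.1, -0.2, -0.0, -0.002, 0.005], [-35.7, 0.3, -0.2, -0.001, -0.001, 0.006], [-35.6, 0.5, -0.1, 0.0, -0.002, 0.005], [-35.7, 0.7, -0.1, 0.0, -0.001, 0.006]]
9 rows:
   [[-35.5, -3.5, -0.0, 0.0, -0.0, 0.005], [-35.5, -3.2, -0.0, 0.0, -0.0, 0.004], [-35.5, -3.2, -0.0, 0.0, -0.0, 0.005], [-35.6, -2.9, -0.1, 0.0, -0.0, 0.005], [-35.5, -2.8, 0.0, 0.0, -0.0, 0.004]]
   [[-35.6, -2.7, 0.0, 0.0, -0.0, 0.005], [-35.6, -2.4, 0.0, 0.0, -0.0, 0.005], [-35.6, -2.3, -0.0, 0.0, -0.0, 0.004], [-35.6, -2.2, -0.0, 0.0, -0.0, 0.005]]
```

Request:
{"op": "send_rows", "data": {"plan": [[[0.3,0,-19,0,0,0],[0.5,0,-38,0,0,0],[0.6,-0.1,-38,0,0,0],[0.5,-0.1,-38,0,0,0],[0.6,0,-38,0,0,0]]]}}

```text
time: 9.53
eef_pos: [0.4781, 0.3479, 0.2014]
tool_rot: [0.65, 0.76, 0.004, -0.006]
ft_force: [0.3, -0.6, -1.4]
opening: 0.0398
grasp_force: 30.0
```

Request:
{"op": "send_rows", "data": {"plan": [[[0.3,0,-19,0,0,0],[-17.8,-0.5,-0.3,0,-0.001,0.003],[-35.7,-0.7,-0.5,0,-0.001,0.005],[-35.6,-0.4,-0.4,-0.001,-0.002,0.006],[-35.6,-0.3,-0.3,0,-0.001,0.005]]]}}

```text
time: 9.95
eef_pos: [0.4947, 0.2233, 0.2186]
tool_rot: [0.657, 0.754, 0.003, -0.004]
ft_force: [0.8, -0.5, -1.0]
opening: 0.0394
grasp_force: 30.0
```

Request:
{"op": "send_rows", "data": {"plan": [[[-35.7,-0.1,-0.3,0,-0.002,0.006],[-35.6,0.1,-0.2,0,-0.002,0.005],[-35.7,0.3,-0.2,-0.001,-0.001,0.006],[-35.6,0.5,-0.1,0,-0.002,0.005],[-35.7,0.7,-0.1,0,-0.001,0.006]]]}}

```text
time: 10.37
eef_pos: [0.5184, 0.0461, 0.2185]
tool_rot: [0.668, 0.744, 0.0, -0.001]
ft_force: [1.4, 0.4, -1.3]
opening: 0.0401
grasp_force: 30.0
```

Request:
{"op": "send_rows", "data": {"plan": [[[-17.8,-0.4,-0.2,0,-0.001,0.003],[0,0,0,0,0,0]]]}}

```text
time: 10.53
eef_pos: [0.5203, 0.0269, 0.2187]
tool_rot: [0.67, 0.742, -0.0, -0.0]
ft_force: [0.1, 0.7, -1.7]
opening: 0.04
grasp_force: 30.0
```

Request:
{"op": "send_rows", "data": {"plan": [[[-17.7,-1.7,0,0,0,0.005],[-35.5,-3.2,0,0,0,0.004],[-35.5,-3.2,0,0,0,0.005],[-35.6,-2.9,-0.1,0,0,0.005],[-35.5,-2.8,0,0,0,0.004]]]}}

```text
time: 10.95
eef_pos: [0.5213, -0.1312, 0.2187]
tool_rot: [0.677, 0.736, 0.0, -0.0]
ft_force: [1.0, -0.0, -1.8]
opening: 0.0396
grasp_force: 30.0
```

Request:
{"op": "send_rows", "data": {"plan": [[[-35.6,-2.7,0,0,0,0.005],[-35.6,-2.4,0,0,0,0.005],[-35.6,-2.3,0,0,0,0.004],[-17.8,-1.1,0,0,0,0.005],[0,0,0,0,0,0]]]}}

```text
time: 11.37
eef_pos: [0.5223, -0.2578, 0.2183]
tool_rot: [0.686, 0.728, 0.0, -0.0]
ft_force: [-0.3, -0.8, -1.5]
opening: 0.0395
grasp_force: 30.0
```

Run:
```python
from h import *
o=get_obs();R=Rn.from_quat(o["tool_rot"]);g=o["eef_pos"]-R.apply([0,0,.019]);print("g",g,o["opening"],o["grasp_force"],o["qpos"].round(2))
yw=R.apply([0,1,0]);yaw=np.arctan2(yw[1],yw[0]);print("yaw",np.degrees(yaw),"tool z",R.apply([0,0,1]))
# refine the window from the first top picture
z=np.load("top0.npz");im=z["im"];W=z["W"];h=cv2.cvtColor(im,cv2.COLOR_RGB2HSV)
s=np.zeros((400,640),bool);s[192:222,388:420]=1
k=s&(h[...,1]>90)&(h[...,0]>5)&(h[...,0]<90);n,l,st,c=cv2.connectedComponentsWithStats(k.astype(np.uint8));i=1+np.argmax(st[1:,4])
q=W[l==i];print("window",st[i],q.mean(0),cv2.minAreaRect((q[:,:2]*1000).astype(np.float32)))
c0=im[185:230,380:428]
im,W=snap("side","pics/side5.png");np.savez("s5.npz",im=im,W=W)
```

```text
g [ 0.52226625 -0.25784486  0.23727921] 0.03952609684684304 29.999366104602814 [-0.54  0.41  1.57  0.    1.17 -0.6 ]
yaw 3.4281212670593617 tool z [-1.53457587e-04  1.65224275e-04 -9.99999975e-01]
window [395 198  19  19 216] [ 0.52259685 -0.29254587  0.04066923] ((522.1932373046875, -291.09814453125), (71.4664077758789, 68.1135025024414), 3.173828125)
```

View pics/side5.png

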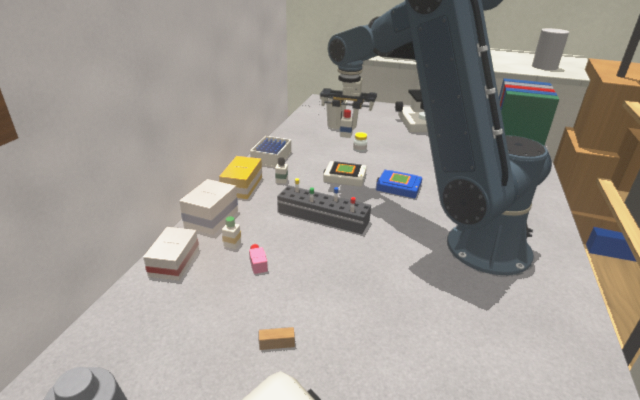

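The bottle hangs at side-view (347,122), upright, beyond the rack, and the window is at (345,168). I measure both with the same camera.

```bash
cat > m.py <<'E'
from h import *
def meas(im,W,g):
    h=cv2.cvtColor(im,cv2.COLOR_RGB2HSV);x,y,z=W[...,0],W[...,1],W[...,2]
    H,S=h[...,0],h[...,1]
    near=(abs(x-g[0])<.05)&(abs(y-g[1])<.05)
    blue=near&(H>100)&(H<130)&(S>80)&(z>g[2]-.06)&(z<g[2]+.02)
    red=near&((H<6)|(H>174))&(S>130)&(z>g[2])
    b=W[blue];r=W[red]
    print("band n",len(b),"med",np.median(b,0).round(4),"x mid",(np.percentile(b[:,0],[3,97]).mean()).round(4))
    print("cap n",len(r),"mean",r.mean(0).round(4),"top",np.percentile(r[:,2],97).round(4), "xmid",np.percentile(r[:,0],[3,97]).mean().round(4),"y front",np.percentile(r[:,1],90).round(4))
E
python3 - <<'E'
from m import *
z=np.load("s5.npz");im=z["im"];W=z["W"];g=np.array([.5223,-.2578,.2373]);meas(im,W,g)
h=cv2.cvtColor(im,cv2.COLOR_RGB2HSV);s=np.zeros((400,640),bool);s[155:185,322:370]=1
k=s&(h[...,1]>110)&(h[...,0]>5)&(h[...,0]<90);n,l,st,c=cv2.connectedComponentsWithStats(k.astype(np.uint8));i=1+np.argmax(st[1:,4]);q=W[l==i];print("win side",st[i],q.mean(0),np.median(q,0))
k=s&(W[...,2]>.03)&(W[...,2]<.06);q=W[k];print("reader side",cv2.minAreaRect((q[:,:2]*1000).astype(np.float32)),np.median(q[:,2]))
imt,Wt=snap("top");w=Wt[170:240,375:430];hh=cv2.cvtColor(imt,cv2.COLOR_RGB2HSV)[170:240,375:430]
k=((hh[...,0]<6)|(hh[...,0]>174))&(hh[...,1]>130);print("top red",k.sum())
E
```

```text
band n 26 med [ 0.5236 -0.2386  0.2221] x mid 0.5215
cap n 40 mean [ 0.5234 -0.2474  0.2786] top 0.2873 xmid 0.5239 y front -0.2423
win side [335 163  21  11 170] [nan nan nan] [nan nan nan]
reader side ((525.0440063476562, -287.99444580078125), (150.0657196044922, 125.24404907226562), 2.2445943355560303) 0.04056414327309539
top red 0
```

Run:
```python
from m import *
z=np.load("s5.npz");im=z["im"];W=z["W"];h=cv2.cvtColor(im,cv2.COLOR_RGB2HSV);s=np.zeros((400,640),bool);s[155:185,322:370]=1
k=s&(h[...,1]>110)&(h[...,0]>5)&(h[...,0]<90);n,l,st,c=cv2.connectedComponentsWithStats(k.astype(np.uint8));i=1+np.argmax(st[1:,4])
# ray-plane intersection of mask centroid with z=.04
m=camera_model("side");K=np.array(m["camera_matrix"]);R=np.array(m["R"]);C=-R.T@m["t"]
v,u=np.where(l==i);d=(np.linalg.inv(K)@np.stack([u,v,np.ones(len(u))])).T@R
P=C+d*((.04-C[2])/d[:,2])[:,None];print("win side",P.mean(0),cv2.minAreaRect((P[:,:2]*1000).astype(np.float32)))
plan([([.523,-.2905,.2373],toolR(0,np.radians(3.4))),([.523,-.2905,.123],toolR(0,np.radians(3.4)))])
```

```text
win side [ 0.52627241 -0.2928239   0.04      ] ((526.1661987304688, -293.2056579589844), (72.31553649902344, 76.55175018310547), 2.4498023986816406)
1 rows:
   [[-35.7, -1.5, -0.0, -0.001, -0.001, 0.003]]
3 rows:
   [[-0.0, -0.0, 38.1, 0.0, -0.0, -0.0], [-0.0, -0.1, 38.1, 0.0, -0.0, -0.0], [-0.1, 0.0, 38.1, 0.0, -0.0, -0.0]]
```

Request:
{"op": "send_rows", "data": {"plan": [[[-17,0.1,0,0,0,0],[-17,0.1,0,0,0,0],[0,0,0,0,0,0]]]}}

```text
time: 11.72
eef_pos: [0.5252, -0.2904, 0.2188]
tool_rot: [0.684, 0.729, 0.0, 0.0]
ft_force: [-0.3, -0.6, -0.7]
opening: 0.04
grasp_force: 30.0
```

Request:
{"op": "send_rows", "data": {"plan": [[[0,0,30,0,0,0],[0,0,38,0,0,0],[0,0,30,0,0,0],[0,0,14,0,0,0],[0,0,0,0,0,0]]]}}

```text
time: 12.13
eef_pos: [0.5233, -0.287, 0.1033]
tool_rot: [0.684, 0.729, -0.0, -0.003]
ft_force: [-0.1, -0.3, -1.1]
opening: 0.0398
grasp_force: 30.0
```

Run:
```python
from m import *
E=[]
for _ in range(4):
    im,W=snap("side");o=get_obs();R=Rn.from_quat(o["tool_rot"]);g=o["eef_pos"]-R.apply([0,0,.019]);E.append(g)
    meas(im,W,g)
print(np.round(E,4));yw=R.apply([0,1,0]);print(np.degrees(np.arctan2(yw[1],yw[0])),o["ft_force"])
cv2.imwrite("pics/side6.png",cv2.resize(im[100:200,290:410],None,fx=6,fy=6,interpolation=cv2.INTER_CUBIC)[:,:,::-1])
```

```text
band n 20 med [ 0.5248 -0.2676  0.1076] x mid 0.5228
cap n 29 mean [ 0.5224 -0.2758  0.1646] top 0.1731 xmid 0.5223 y front -0.2705
band n 21 med [ 0.5201 -0.2677  0.1093] x mid 0.5228
cap n 30 mean [ 0.5232 -0.2779  0.1658] top 0.1748 xmid 0.5231 y front -0.2727
band n 21 med [ 0.5252 -0.2689  0.1125] x mid 0.5246
cap n 31 mean [ 0.5248 -0.2784  0.168 ] top 0.1762 xmid 0.5251 y front -0.2741
band n 23 med [ 0.5242 -0.2698  0.1125] x mid 0.525
cap n 34 mean [ 0.5251 -0.2783  0.1686] top 0.1777 xmid 0.5252 y front -0.2736
[[ 0.5244 -0.2879  0.1247]
 [ 0.5251 -0.2886  0.1262]
 [ 0.5255 -0.289   0.1271]
 [ 0.5256 -0.2892  0.1274]]
3.6281454941775877 [-0.00867871 -0.05011481 -0.94826181]
```

View pics/side6.png

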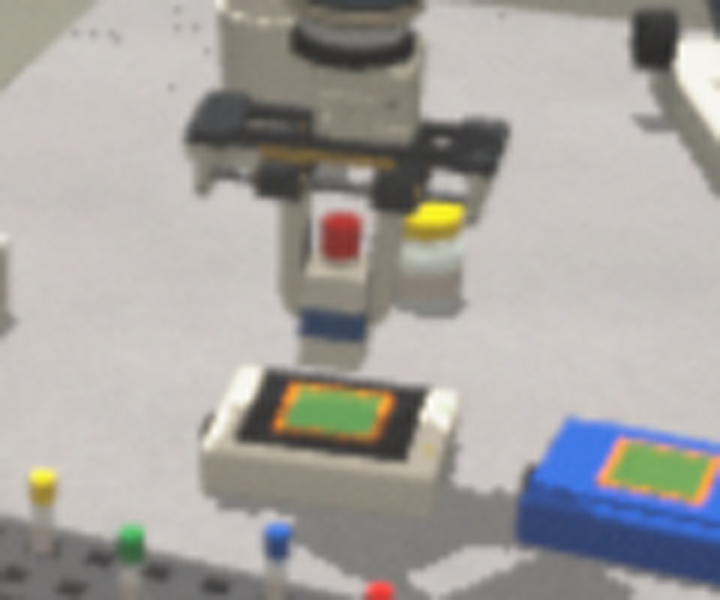

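The bottle hangs about 40 mm above the window, crop (335,350) against the window at (335,410), upright and parallel. I correct by 1–3 mm and descend gently, letting it settle.

Request:
{"op": "send_rows", "data": {"plan": [[[-2.5,-1,0,0,0,0],[0,0,8,0,0,0],[0,0,8,0,0,0],[0,0,0,0,0,0],[0,0,0,0,0,0]]]}}

```text
time: 12.75
eef_pos: [0.5235, -0.2915, 0.09]
tool_rot: [0.685, 0.729, 0.0, -0.001]
ft_force: [-0.3, 0.2, -2.3]
opening: 0.0398
grasp_force: 30.0
```

Request:
{"op": "send_rows", "data": {"plan": [[[0,0,0,0,0,0],[0,0,0,0,0,0],[0,0,0,0,0,0],[0,0,0,0,0,0],[0,0,0,0,0,0]]]}}

```text
time: 13.17
eef_pos: [0.5239, -0.2917, 0.0908]
tool_rot: [0.685, 0.729, 0.0, -0.0]
ft_force: [-0.5, 0.4, -1.9]
opening: 0.0401
grasp_force: 30.0
```

```bash
cat > q.py <<'E'
from m import *
m=camera_model("side");K=np.array(m["camera_matrix"]);Rc=np.array(m["R"]);C=-Rc.T@m["t"];E=[]
for _ in range(4):
    im,W=snap("side");o=get_obs();R=Rn.from_quat(o["tool_rot"]);g=o["eef_pos"]-R.apply([0,0,.019]);E.append(g)
meas(im,W,g)
h=cv2.cvtColor(im,cv2.COLOR_RGB2HSV);s=np.zeros((400,640),bool);s[155:185,322:370]=1
k=s&(h[...,1]>110)&(h[...,0]>5)&(h[...,0]<90);n,l,st,c=cv2.connectedComponentsWithStats(k.astype(np.uint8));i=1+np.argmax(st[1:,4])
v,u=np.where(l==i);d=(np.linalg.inv(K)@np.stack([u,v,np.ones(len(u))])).T@Rc
P=(C+d*((.04-C[2])/d[:,2])[:,None])*1000;print("win",st[i],P[:,:2].min(0),P[:,:2].max(0))
print(np.round(E,4),o["qpos"].round(3),R.apply([0,0,1]).round(4))
E
python3 q.py
```

```text
band n 21 med [ 0.5205 -0.2713  0.0954] x mid 0.5218
cap n 33 mean [ 0.5228 -0.2812  0.1513] top 0.1602 xmid 0.5227 y front -0.2746
win [335 163  21  11 109] [ 490.38261856 -332.19544521] [ 563.8455926  -255.39098185]
[[ 0.5239 -0.2917  0.1098]
 [ 0.5239 -0.2917  0.1098]
 [ 0.5239 -0.2917  0.1098]
 [ 0.5239 -0.2917  0.1097]] [-5.860e-01  5.920e-01  1.622e+00  1.000e-03  9.290e-01 -6.490e-01] [ 1.e-04  5.e-04 -1.e+00]
```

Request:
{"op": "send_rows", "data": {"plan": [[[0,0.7,4,0,0,0],[0,0,4,0,0,0],[0,0,3.5,0,0,0],[0,0,0,0,0,0],[0,0,0,0,0,0]]]}}

```text
time: 13.78
eef_pos: [0.5244, -0.2916, 0.0788]
tool_rot: [0.685, 0.729, 0.0, -0.001]
ft_force: [0.3, -1.3, -0.8]
opening: 0.04
grasp_force: 30.0
```

Request:
{"op": "send_rows", "data": {"plan": [[[0,0,0,0,0,0],[0,0,0,0,0,0],[0,0,0,0,0,0],[0,0,0,0,0,0],[0,0,0,0,0,0]]]}}

```text
time: 14.2
eef_pos: [0.5246, -0.2916, 0.0793]
tool_rot: [0.685, 0.729, 0.0, -0.0]
ft_force: [0.8, -0.1, -1.5]
opening: 0.04
grasp_force: 30.0
```

Request:
{"op": "send_rows", "data": {"plan": [[[0,0,0,0,0,0],[0,0,0,0,0,0],[0,0,0,0,0,0],[0,0,0,0,0,0],[0,0,0,0,0,0]]]}}

```text
time: 14.62
eef_pos: [0.5246, -0.2917, 0.0792]
tool_rot: [0.685, 0.729, 0.0, -0.0]
ft_force: [0.4, 0.6, -1.0]
opening: 0.0402
grasp_force: 30.0
```

```bash
python3 q.py
python3 - <<'E'
from h import *
im,W=snap("side");cv2.imwrite("pics/side7.png",cv2.resize(im[100:200,290:410],None,fx=6,fy=6,interpolation=cv2.INTER_CUBIC)[:,:,::-1])
E
```

```text
band n 21 med [ 0.5229 -0.2702  0.083 ] x mid 0.5234
cap n 33 mean [ 0.524  -0.2817  0.1393] top 0.1494 xmid 0.5247 y front -0.2771
win [335 163  21  11  91] [ 490.38261856 -332.19544521] [ 563.8455926  -255.39098185]
[[ 0.5246 -0.2917  0.0982]
 [ 0.5246 -0.2916  0.0982]
 [ 0.5246 -0.2917  0.0982]
 [ 0.5246 -0.2917  0.0982]] [-5.850e-01  6.090e-01  1.626e+00  1.000e-03  9.070e-01 -6.480e-01] [ 0.e+00  5.e-04 -1.e+00]
```

View pics/side7.png

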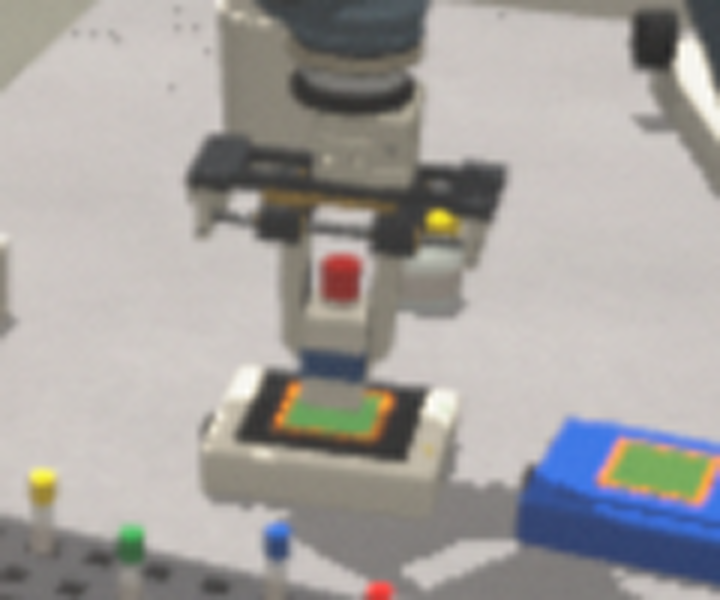

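The bottle base, crop (334,405), sits centred over the window at crop (335,410), about 10–11 mm up, upright, parallel and still. I hand in.

```bash
python3 -c "
from rig import *
print(hand_in())"
```

```text
the job is handed in; nothing more can be done
None
```

I handed the job in with the bottle held still and upright about 10 mm above the reader's window, centred and parallel by my measurements, after standing it up, letting go and carrying it over the rack; no verdict came back.

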